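# Unlock the desk box with its keyed plug

### The job

Unlock the grey box on the desk with the keyed plug that stands beside it: lower the plug's notched square shank into the round lock, feeling for the one way round in which the notch passes the rib in the bore, until its flange lies fully home on the lock. Then turn it clockwise (seen from above) as far as it goes, so that the bolt is drawn out of the staple, and leave the plug standing in the lock. Do not disturb the chess rook or the black eraser.

Things in the scene. Friction and masses are not known exactly. Their poses are not given: they have to be found in the camera images.
- plug_grip (a point): Centre of the keyed plug's grip bar: grey, upright, 40 mm along x, 12 mm thick along y (pinch it across y), 44 mm tall; 22 mm above the flange's top, 28 mm above its underside, 52 mm above the plug's foot, on its axis. x points over the notch, z up. The plug is loose, 0.12 kg, and starts upright on its shank on the desk.
- plug_foot (a point): Centre of the plug's foot. Square metal shank 26 x 26 mm, 24 mm long, with a full-length notch 9 mm wide, 6 mm deep in the middle of its +x side; above it a grey round flange, 52 mm across, 6 mm thick, with a small pointer on its edge over the notch. Axes as plug_grip.
- lock_mouth (a point): Centre of the lock's round steel rotor (62 mm across), at its top face, 64 mm above the desk. Fixed to the box: its axes do NOT turn with the rotor. With the plug fully home the flange rests on this face and the grip bar's centre is 28 mm above this point.
- lock_bore (a point): On the rotor's axis 4 mm below its top face, at the start of the square bore: 29 x 29 mm, 30 mm deep, below a 45-degree funnel 37 mm wide at the top. A rib 6 mm wide stands 6 mm inward in the middle of one side, from here down. The plug enters only with its notch over the rib (within 0.12 rad; pressing may turn the rotor a little into line); else it stops within 6 mm of the top face. Fixed axes.
- lockbox: Grey box, fixed; origin on the desk under the rotor. Lock case 120 (x) x 110 (y) mm, top 60 mm high; a lower lidded part, 42 mm high, on its -y side. The rib starts 0.1 to 0.9 rad clockwise (from above) of this +x, to be seen or felt. The rotor stays where left (friction 0.12 N m) and turns clockwise to a stop with the rib at -y, drawing a bolt from a staple on the lid. Short lines mark +x and -y.
- rook_mid (a point): White chess rook, 74 mm wide, 67 mm tall, loose bystander; point at half height.
- eraser_mid (a point): Black eraser block 22 x 48 x 16 mm, loose bystander; point at half height.
Not all that is in view belongs to the job. What is shaped like the part that bears plug_grip but red is not meant.

How it is judged:
By the outcome, as a careful person would: the job done as asked, in the order asked, and still so for the second after the job is handed in, with the robot touching nothing.
It also fails if it takes over 51 s, if anything falls off the work surface, if the arm or the gripper's body presses on something with over 40 N, if the wrist force passes 120 N, or if a joint passes its speed limit or range.

### The arm

A 6-joint arm with a two-finger parallel gripper is mounted at the origin on a cart in front of the work surface, level with it; the furniture and walls round the work are solid. World frame = base frame: x ahead of the robot, y to its left, z up, the work surface at z = 0. Lengths are in mm, angles in rad, forces in N, time in s.
With the tool pointing down it reaches from about 250 to 725 mm from the base axis. Payload 9.7 kg.
Tool frame: the origin (TCP) lies at the centre of the arm's flange, where the gripper is bolted on; the fingertips stand 173 mm ahead of it and the grasp point (between the pads) lies 155 mm ahead of it; z points along the fingers, y is the line along which they close (so a half turn about z gives the same grasp; the last joint's range is limited). The gripper opens to 85 mm and grips with 20 to 120 N. Pads are 22 mm wide; open, the fingers measure 114 mm over their backs; the gripper's body (76 mm by 85 mm) begins 54 mm behind the grasp point. The pads swing forward as they close: fully open they stand 13 mm farther back than shut.
Start: joints at [0, 0.087, 0.176, 1.66, 0, 1.571], TCP at [549.998, 0, 404.684] pointing down, gripper open.
Joint ranges: [-3.13, 3.13], [-0.85, 1.81], [-1.15, 1.24], [-2.2, 2.28], [-1.44, 1.52], [-3.14, 3.14]. Speed limits (rad/s): [2.22, 2.22, 2.57, 3.14, 3.14, 3.14].

### API

Orientations are given as a unit quaternion [w, x, y, z].
In Python, from workcell import read_state, vision, close_job gives the robot as it stands.
- The arm moves only by the shell command python3 -m pendant 'ROWS' [OPENING] [FORCE]. ROWS is JSON, a list of rows, each a list of 6 numbers: the shift along the tool's x, y, z as a fraction of full scale, then the turn, a rotation vector about the tool's x, y, z as a fraction of full scale. A call has 1 to 12 rows; each row shifts and turns the commanded pose from where the row before left it, along the tool's axes as they then stand; what a row does not reach is not made up. Full scale, the value 1, is 0.1 m for a shift and 30 degrees for a turn. A row lasts 1/10 s, in which the tool goes at most 50 mm and 8.59 degrees, less where a joint would pass 70% of its speed; a pose out of reach is approached as far as the arm can. A call with a number of a shift or a turn outside -1 to 1 is refused whole. A call with a gripper value outside its range is refused whole. OPENING is the opening, from -1 (shut) to 1 (fully open), set as the call begins (- or left out, the last holds). The fingers move at their own pace and stop on an object; FORCE is the grip in N (left out, the last holds). Time passes only in rows, so rows that do not move let the fingers close. It gives the time, the measured TCP pose, the force, the opening and the grip force at its end, in the units of the state.
- read_state(): the state, without advancing time (a new reading comes with each control period).
- vision.get_image(name): name is "scene" or "side" or "wrist"; returns a dict with "frame" (480x640x3 uint8, red, green, blue), "fovy" (degrees; the focal length in pixels is half the picture's height over the tangent of half this angle, whatever the lens; pixels are square), "cx", "cy" (the principal point, pixels), "cam_to_world" (4x4, takes a point from camera to world coordinates); the wrist camera has in their place "T_tool_cam" (4x4, takes a point from camera to tool coordinates, whose origin is the TCP and whose axes are the flange's). Camera axes: x right, y up, looking along -z (the intrinsics and any distortion apply to the point x, -y, -z); pixel columns grow to the right and rows downward; lengths in mm; the calibration is good to about 2 mm. A picture is of the moment at which its call begins: read the wrist's pose just before it. There is no depth.
- close_job(): hands the job in; it is judged then, once.
The state is a dict: "time_s": time; "joint_positions": joint angles; "joint_velocities": joint speeds; "effort": joint torques, N m; "tool_pos": TCP position; "orientation": TCP orientation; "wrist_force": force on the tool from outside, world axes, zero at the start; "torque": the same for the moment, N m; "gripper_width": finger opening in mm; "grasp_force": force on a finger pad.
Only numpy, scipy, OpenCV 4.12 (cv2) and the standard library are available. Lean on these libraries where they do the work, as an engineer would, in place of code of your own. Each camera call takes 0.05 s, during which the arm holds its last target. There are 200 camera calls.

## Working session

There is one attempt and no reset: what is moved stays moved. The work goes in short steps, Python scripts to look and compute and a shell command to move; the robot and the scene stay as the last step left them, time stands still between calls to the robot, and variables do not carry over. Pictures are saved under pics/ and viewed, at most 10 in all, crops included, and the job is handed in when it is done.

```bash
mkdir -p pics; ls; cat > h.py <<'E'
import numpy as np, cv2
from workcell import read_state, vision
from scipy.spatial.transform import Rotation as R
def grab(name):
    s=read_state(); d=vision.get_image(name)
    if 'cam_to_world' in d: M=np.array(d['cam_to_world'])
    else:
        q=s['orientation']; T=np.eye(4); T[:3,:3]=R.from_quat([q[1],q[2],q[3],q[0]]).as_matrix(); T[:3,3]=s['tool_pos']
        M=T@np.array(d['T_tool_cam'])
    d['M']=M; return d
def ray(d,u,v):
    f=240/np.tan(np.radians(d['fovy'])/2)
    r=d['M'][:3,:3]@np.array([(u-d['cx'])/f,-(v-d['cy'])/f,-1]); return d['M'][:3,3],r/np.linalg.norm(r)
def onz(d,u,v,z):
    o,r=ray(d,u,v); return o+r*(z-o[2])/r[2]
def proj(d,p):
    f=240/np.tan(np.radians(d['fovy'])/2); c=np.linalg.inv(d['M'])@np.append(p,1)
    return d['cx']-f*c[0]/c[2], d['cy']+f*c[1]/c[2]
def meet(d1,p1,d2,p2):
    o,a=ray(d1,*p1); q,b=ray(d2,*p2)
    t=np.linalg.lstsq(np.c_[a,-b],q-o,rcond=None)[0]; x,y=o+a*t[0],q+b*t[1]
    return (x+y)/2, np.linalg.norm(x-y)
def save(d,name): cv2.imwrite('pics/'+name,d['frame'][:,:,::-1])
E
python3 - <<'E'
from h import *
import pickle
D={}
for n in('scene','side','wrist'):
    d=grab(n); D[n]=d; save(d,n+'0.png'); print(n,d['fovy'],d['cx'],d['cy'],d['M'][:3,3].round(),[k for k in d])
pickle.dump(D,open('d0.pkl','wb'))
print(read_state())
E
```

```text
pics
scene 48.847989200216816 325.54612869319567 241.24517064841862 [  71. -550.  647.] ['frame', 'fovy', 'cx', 'cy', 'cam_to_world', 'M']
side 44.151704251732106 322.67554089272767 245.17840308750016 [367. 741. 499.] ['frame', 'fovy', 'cx', 'cy', 'cam_to_world', 'M']
wrist 68.58636160973445 320.399601387193 238.51518551368972 [550.  67. 372.] ['frame', 'fovy', 'cx', 'cy', 'T_tool_cam', 'M']
{'time_s': 0.15, 'joint_positions': array([ 3.57776750e-06,  8.72997303e-02,  1.75317776e-01,  1.65977916e+00,
       -1.26648444e-05,  1.57078939e+00]), 'joint_velocities': array([-1.42930072e-03, -5.89353926e-04,  2.86234193e-03,  1.39944458e-03,
        2.64611032e-05, -1.78583776e-04]), 'effort': array([-3.04631758e-03, -5.20762289e+01,  4.65044117e+01,  1.38444663e-02,
       -2.16874664e-04, -1.82086734e-05]), 'tool_pos': array([5.49999491e+02, 5.54373670e-04, 4.04165371e+02]), 'orientation': array([-3.36626010e-04,  7.07102978e-01,  7.07110420e-01, -3.45580259e-04]), 'wrist_force': array([-0.07777463,  0.48255751,  0.45304729]), 'torque': array([0.02574137, 0.02172678, 0.00306015]), 'grasp_force': 0.0, 'gripper_width': 85.36345337417325}
```

View pics/scene0.png

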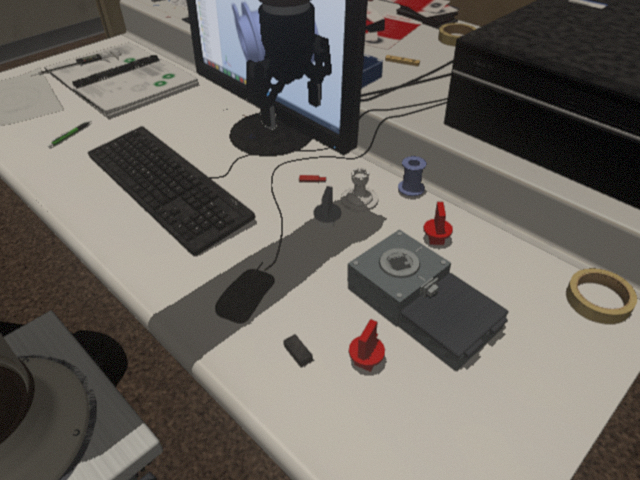

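View pics/side0.png

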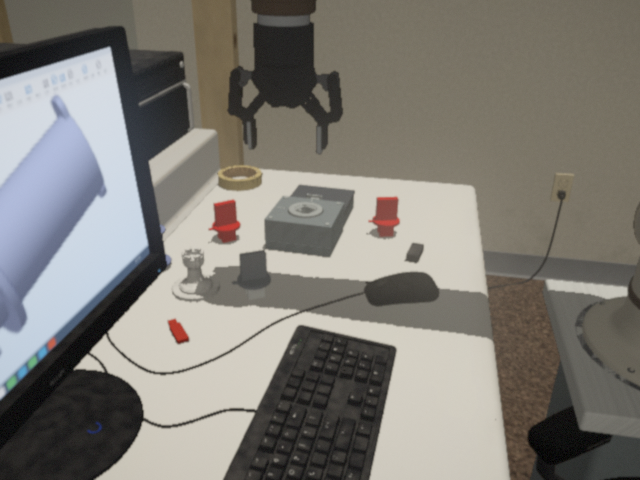

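View pics/wrist0.png

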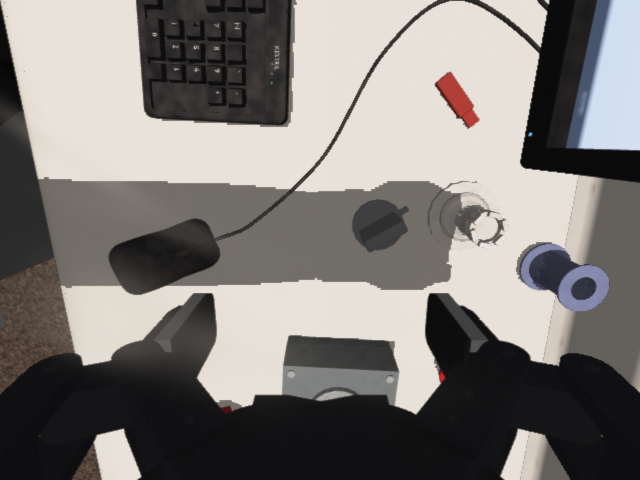

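```bash
python3 - <<'E'
from h import *
import pickle
D=pickle.load(open('d0.pkl','rb'))
def en(n,x,y,w,h,k,g=1.0):
    c=D[n]['frame'][y:y+h,x:x+w,::-1]; c=np.clip(255*(c/255.)**g,0,255).astype('uint8')
    return cv2.resize(c,None,fx=k,fy=k,interpolation=cv2.INTER_CUBIC)
a=en('wrist',340,185,80,80,5,.5); b=en('side',225,235,65,65,400/65,.5)
c=en('scene',300,175,57,57,200/57,.5); e=en('scene',360,230,80,57,200/57,.5)
f=en('side',270,185,80,57,200/57,.5)
row=np.hstack([c,e,f])[:, :800]; row=np.hstack([row,np.zeros((row.shape[0],800-row.shape[1],3),'uint8')])
cv2.imwrite('pics/crop1.png',np.vstack([np.hstack([a,b[:400,:400]]),row]))
E
```

```text
(no output)
```

View pics/crop1.png

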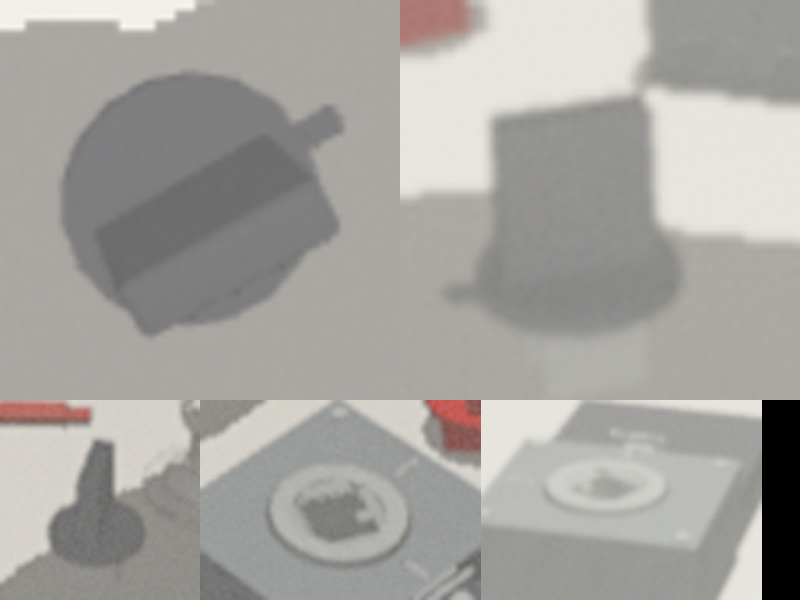

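```bash
python3 - <<'E'
from h import *
import pickle
D=pickle.load(open('d0.pkl','rb')); w,s,c=D['wrist'],D['side'],D['scene']
for n,a in(('ws',meet(w,(385.8,236.5),s,(252.2,252.2))),('wc',meet(w,(385.8,236.5),c,(329.3,187))),('sc',meet(s,(252.2,252.2),c,(329.3,187))),('rotor',meet(s,(305.9,209.8),c,(399.3,261.9)))): print(n,a[0].round(1),a[1].round(1))
print('flange',onz(w,378,224.6,27).round(1),'ptr',onz(w,405,209,27).round(1))
W=lambda x,y,z:onz(w,340+x/5,185+y/5,z)
P=[W(*p,74) for p in((120,285),(310,180),(150,335),(335,230))]
print(np.round(P,1), np.mean(P,0).round(1))
C=lambda x,y,z:onz(c,360+(x-200)/3.51,230+(y-400)/3.51,z).round(1)
print('rotor',C(338,512,64),'marks',C(405,467,60),C(418,568,60),'rib',C(366,520,60),C(357,525,60))
d=P[1]-P[0];print(np.degrees(np.arctan2(d[1],d[0])))
print(w['M'].round(3))
E
```

```text
ws [607.1 -12.7  75. ] 0.2
wc [608.9 -12.9  83.1] 7.9
sc [610.6 -12.1  78.8] 9.9
rotor [ 567.  -211.4   62.1] 2.0
flange [607.7 -13.3  27. ] ptr [633.8   2.7  27. ]
[[588.2 -18.1  74. ]
 [620.5   0.9  74. ]
 [593.9 -27.3  74. ]
 [625.5  -8.   74. ]] [607.  -13.1  74. ]
rotor [ 566.7 -212.3   64. ] marks [ 614.5 -213.6   60. ] [ 567.  -256.8   60. ] rib [ 574.8 -222.2   60. ] [ 569.5 -221.3   60. ]
30.42240795745434
[[ 1.00000e+00 -1.00000e-03  1.00000e-03  5.50256e+02]
 [ 1.00000e-03  9.64000e-01  2.65000e-01  6.72080e+01]
 [-2.00000e-03 -2.65000e-01  9.64000e-01  3.72318e+02]
 [ 0.00000e+00  0.00000e+00  0.00000e+00  1.00000e+00]]
```

Three plug-shaped things: red at scene (438,225), red at scene (368,347), and grey at scene (327,203), side (252,270), wrist (378,225). The grey one fits, since the red ones are excluded, and the crop confirms a grey bar, a flange and a pointer at wrist (405,209). It stands at about (607,-13), yaw about 31°, with its top at 75. The rotor is at about (567,-212), z 62.

```bash
python3 -m pendant '[[-0.044,0.19,0.25,0,0,0],[-0.044,0.19,0.25,0,0,0],[-0.044,0.19,0.25,0,0,0],[0,0,0,0,0,-0.27],[0,0,0,0,0,-0.27],[0,0,0,0,0,-0.27],[0,0,0,0,0,-0.27],[0,0,0,0,0,-0.27],[0,0,0,0,0,-0.27],[0,0,0,0,0,-0.27],[0,0,0,0,0,-0.27],[0,0,0,0,0,-0.27]]' 0.3 40; python3 -m pendant '[[0,0,0,0,0,-0.27],[0,0,0,0,0,-0.27],[0,0,0,0,0,-0.27],[0,0,0,0,0,-0.27],[0,0,0,0,0,-0.27],[0,0,0,0,0,-0.27],[0,0,0,0,0,0],[0,0,0,0,0,0]]'
python3 - <<'E'
from h import *
import pickle
d=grab('wrist'); save(d,'w1.png'); pickle.dump(d,open('w1.pkl','wb'))
s=read_state(); q=s['orientation']; print(s['tool_pos'],s['joint_positions'].round(2),R.from_quat([q[1],q[2],q[3],q[0]]).as_matrix().round(3),proj(d,[607,-13,74]),proj(d,[567,-212,64]))
E
```

```text
time_s: 1.35
tool_pos: [607.0, -13.2, 329.3]
orientation: [-0.0, 0.146, 0.989, -0.0]
wrist_force: [-0.3, -0.5, 0.0]
gripper_width: 55.5
grasp_force: 0.0
time_s: 2.15
tool_pos: [607.0, -13.2, 329.4]
orientation: [-0.0, -0.269, 0.963, 0.0]
wrist_force: [0.5, -0.1, -0.8]
gripper_width: 55.6
grasp_force: 0.0
[607.00564188 -13.19097701 329.47932251] [-0.02  0.21  0.17  1.53 -0.   -0.57] [[-0.855 -0.519 -0.   ]
 [-0.519  0.855 -0.   ]
 [ 0.     0.    -1.   ]] (np.float64(320.5385923705387), np.float64(246.62589770343325)) (np.float64(66.18535730578151), np.float64(17.278617123703413))
```

View pics/w1.png

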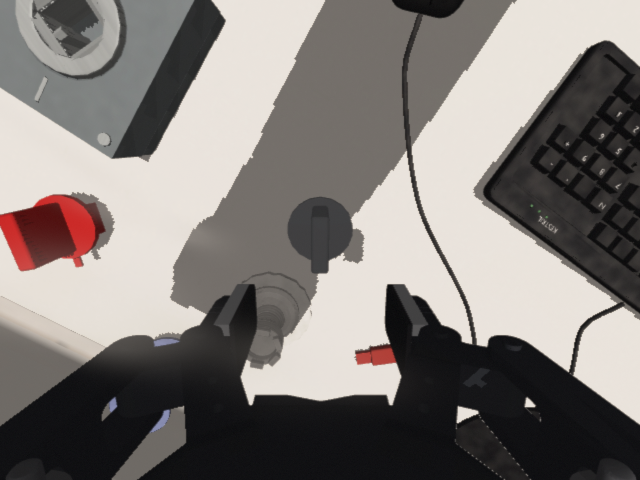

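The plug bar stands vertical in the picture at (320,205..272), so the tool is over it and aligned. The rook is at (265,305), and the rotor is at the upper left, near (70,32). I'll check the clearance to the rook and enlarge the lock.

```bash
python3 - <<'E'
from h import *
import pickle
d=pickle.load(open('w1.pkl','rb'))
for p in((265,300),(225,300),(265,272),(308,300)): print(p,onz(d,*p,8).round(1))
pos=np.array([607,-13.2]); y=np.array([-.519,.855]); x=np.array([-.855,-.519])
for k in(42,-42): print((pos+k*y+11*x).round(1),(pos+k*y-11*x).round(1))
c=cv2.resize(d['frame'][0:120,0:150,::-1],None,fx=5,fy=5,interpolation=cv2.INTER_CUBIC); cv2.imwrite('pics/lock1.png',c)
E
```

```text
(265, 300) [692.5 -19.2   8. ]
(225, 300) [711.1 -49.9   8. ]
(265, 272) [669.  -32.2   8. ]
(308, 300) [672.4  13.7   8. ]
[575.8  17. ] [594.6  28.4]
[619.4 -54.8] [638.2 -43.4]
```

View pics/lock1.png

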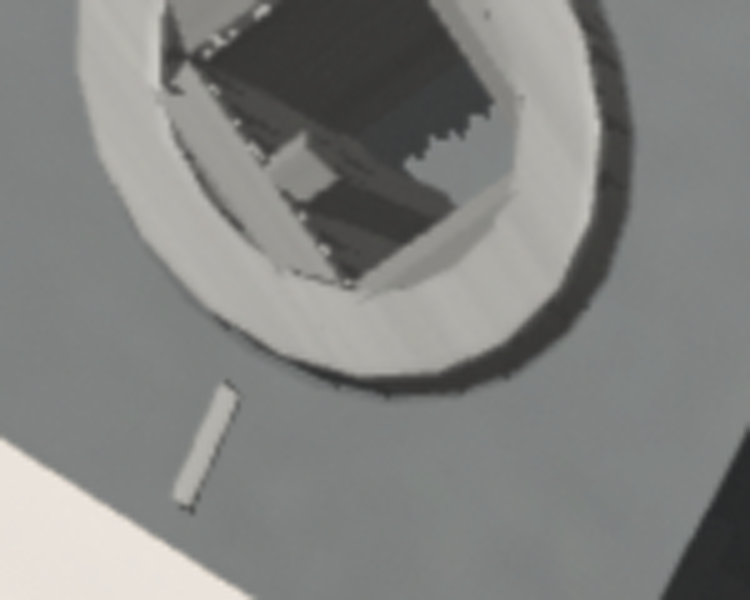

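```bash
python3 - <<'E'
from h import *
import pickle
d=pickle.load(open('w1.pkl','rb'))
L=lambda x,y,z=60: onz(d,(x+.0)/5,y/5,z)[:2]
a=lambda p,q: np.degrees(np.arctan2(*(q-p)[::-1]))
c1,c2,c3=L(185,65),L(345,285),L(455,210)
print('corners',c1.round(1),c2.round(1),np.linalg.norm(c2-c1).round(1),'edge',a(c1,c2),'edge2',a(c2,c3))
print('mark',a(L(230,390),L(183,505)),L(207,447).round(1))
print('boxedge',a(L(0,440),L(250,600)))
print('rib',L(305,135).round(1),L(340,180).round(1),L(290,170).round(1), L(322,158).round(1), a(L(305,135),L(340,180)))
E
python3 -m pendant '[[0,0,0.24,0,0,0],[0,0,0.24,0,0,0],[0,0,0.24,0,0,0],[0,0,0.22,0,0,0],[0,0,0.22,0,0,0],[0,0,0,0,0,0],[0,0,0,0,0,0]]'
python3 -m pendant '[[0,0,0,0,0,0],[0,0,0,0,0,0],[0,0,0,0,0,0],[0,0,0,0,0,0],[0,0,0,0,0,0]]' -1 60
```

```text
corners [ 574.2 -230.4] [ 586.9 -205.7] 27.9 edge 62.708639338658905 edge2 150.3104548218876
mark -1.7312276309950065 [ 613.5 -213.9]
boxedge 86.53697838224174
rib [ 573.8 -215.6] [ 576.3 -210.3] [ 578.4 -215.8] [ 575.1 -213. ] 65.42840264438178
time_s: 2.9
tool_pos: [607.0, -13.2, 214.0]
orientation: [-0.0, -0.271, 0.963, 0.0]
wrist_force: [0.0, -0.2, 0.3]
gripper_width: 55.3
grasp_force: 0.0
time_s: 3.4
tool_pos: [607.3, -13.2, 214.8]
orientation: [0.001, -0.271, 0.962, -0.0]
wrist_force: [0.5, -0.2, 6.6]
gripper_width: 10.9
grasp_force: 59.2
```

```bash
python3 -m pendant '[[0,0,-0.2,0,0,0],[0,0,-0.3,0,0,0],[0,0,-0.3,0,0,0],[0,0,-0.2,0,0,0],[0,0,0,0,0,0.28],[0,0,0,0,0,0.28],[0,0,0,0,0,0.28],[0,0,0,0,0,0.28],[0,0,0,0,0,0.28],[0,0,0,0,0,0.28],[0,0,0,0,0,0.285],[0,0,0,0,0,0]]'
python3 -m pendant '[[-0.07,-0.24,0,0,0,0],[-0.07,-0.24,0,0,0,0],[-0.07,-0.24,0,0,0,0],[-0.07,-0.24,0,0,0,0],[-0.07,-0.24,0,0,0,0],[-0.07,-0.24,0,0,0,0],[-0.07,-0.24,0,0,0,0],[-0.07,-0.24,0,0,0,0],[0,0,0,0,0,0],[0,0,0,0,0,0],[0,0,0,0,0,0]]'
python3 - <<'E'
from h import *
s=grab('scene'); w=grab('wrist'); e=grab('side')
st=read_state(); print(st['tool_pos'].round(1),st['joint_positions'].round(2),st['gripper_width'])
p=st['tool_pos']-[0,0,155]; 
def cr(d,p,h=60):
    u,v=map(int,proj(d,p)); u=min(max(u,h),640-h); v=min(max(v,h),480-h)
    return cv2.resize(d['frame'][v-h:v+h,u-h:u+h,::-1],(390,390),interpolation=cv2.INTER_CUBIC)
q=[567,-212,100]
cv2.imwrite('pics/over.png',np.hstack([cr(s,q),cr(e,q)]))
E
```

```text
time_s: 4.6
tool_pos: [606.9, -13.2, 313.4]
orientation: [-0.0, 0.238, 0.971, -0.0]
wrist_force: [0.5, 0.3, -0.2]
gripper_width: 11.3
grasp_force: 58.4
time_s: 5.7
tool_pos: [568.3, -208.8, 313.6]
orientation: [-0.0, 0.236, 0.972, 0.0]
wrist_force: [-0.5, 0.7, -0.8]
gripper_width: 10.9
grasp_force: 58.6
[ 568.4 -208.6  313.7] [-0.35  0.2   0.13  1.5   0.    0.13] 11.342122541024304
```

View pics/over.png

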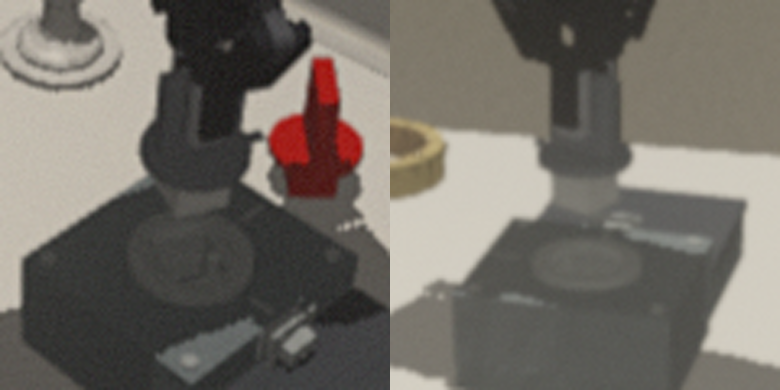

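```bash
python3 -m pendant '[[-0.005,-0.036,0.1,0,0,0],[0,0,0.15,0,0,0],[0,0,0.07,0,0,0],[0,0,0.04,0,0,0],[0,0,0.03,0,0,0],[0,0,0,0,0,0],[0,0,0,0,0,0]]'
python3 -m pendant '[[0,0,0.02,0,0,0],[0,0,0.02,0,0,0],[0,0,0.02,0,0,0],[0,0,0,0,0,0],[0,0,0,0,0,0]]'
```

```text
time_s: 6.55
tool_pos: [567.1, -212.8, 275.0]
orientation: [0.0, 0.237, 0.971, -0.0]
wrist_force: [-0.5, -0.8, -1.6]
gripper_width: 10.8
grasp_force: 58.6
time_s: 7.05
tool_pos: [566.9, -212.8, 268.6]
orientation: [-0.0, 0.237, 0.971, 0.0]
wrist_force: [0.2, 0.1, -0.7]
gripper_width: 11.0
grasp_force: 58.6
```

It has entered past the 6 mm blocking depth without force, so I'll keep lowering it.

```bash
python3 -m pendant '[[0,0,0.03,0,0,0],[0,0,0.03,0,0,0],[0,0,0.03,0,0,0],[0,0,0.02,0,0,0],[0,0,0,0,0,0],[0,0,0,0,0,0]]'
python3 -m pendant '[[0,0,0.01,0,0,0],[0,0,0.01,0,0,0],[0,0,0.01,0,0,0],[0,0,0,0,0,0],[0,0,0,0,0,0]]'
```

```text
time_s: 7.65
tool_pos: [567.0, -212.8, 257.7]
orientation: [-0.0, 0.237, 0.971, 0.0]
wrist_force: [0.8, -0.9, -1.7]
gripper_width: 10.8
grasp_force: 58.6
time_s: 8.15
tool_pos: [567.0, -212.8, 254.8]
orientation: [0.0, 0.237, 0.971, -0.0]
wrist_force: [-0.4, 0.0, 0.4]
gripper_width: 11.0
grasp_force: 58.7
```

```bash
python3 -m pendant '[[0,0,0.007,0,0,0],[0,0,0.007,0,0,0],[0,0,0,0,0,0],[0,0,0,0,0,0]]'
```

```text
time_s: 8.55
tool_pos: [566.9, -212.8, 254.8]
orientation: [0.001, 0.237, 0.971, -0.0]
wrist_force: [-4.2, 1.0, 10.3]
gripper_width: 11.4
grasp_force: 60.4
```

The flange is seated, with contact at 254.8 and 10 N. Now I turn it clockwise.

```bash
python3 -m pendant '[[0,0,0,0,0,0.1],[0,0,0,0,0,0.2],[0,0,0,0,0,0.2],[0,0,0,0,0,0.2],[0,0,0,0,0,0.2],[0,0,0,0,0,0.2],[0,0,0,0,0,0.2],[0,0,0,0,0,0.2],[0,0,0,0,0,0.2],[0,0,0,0,0,0.2],[0,0,0,0,0,0.1],[0,0,0,0,0,0]]' - 80; python3 -c "
from h import *
print(read_state()['torque'])"
```

```text
time_s: 9.75
tool_pos: [567.2, -212.8, 254.8]
orientation: [0.001, 0.692, 0.722, 0.0]
wrist_force: [-1.7, 1.1, 9.5]
gripper_width: 11.3
grasp_force: 79.0
[ 0.21917689  0.38935168 -0.07663668]
```

```bash
python3 -m pendant '[[0,0,0,0,0,0.05],[0,0,0,0,0,0.05],[0,0,0,0,0,0.05],[0,0,0,0,0,0]]'; python3 -c "
from h import *
print(read_state()['torque'])"
```

```text
time_s: 10.15
tool_pos: [567.1, -212.8, 254.8]
orientation: [0.001, 0.719, 0.695, 0.0]
wrist_force: [-2.7, 0.9, 9.1]
gripper_width: 10.9
grasp_force: 79.0
[ 0.23861719  0.49800408 -0.09579838]
```

```bash
python3 -m pendant '[[0,0,0,0,0,0.05],[0,0,0,0,0,0.05],[0,0,0,0,0,0.05],[0,0,0,0,0,0]]'; python3 -c "
from h import *
print(read_state()['torque'])"
```

```text
time_s: 10.55
tool_pos: [567.1, -212.8, 254.8]
orientation: [0.001, 0.746, 0.666, 0.0]
wrist_force: [-1.7, 0.8, 9.3]
gripper_width: 10.8
grasp_force: 79.0
[ 0.24136545  0.57540612 -0.05218844]
```

```bash
python3 -m pendant '[[0,0,0,0,0,0.05],[0,0,0,0,0,0.05],[0,0,0,0,0,0.05],[0,0,0,0,0,0]]'; python3 -c "
from h import *
print(read_state()['torque'])"
```

```text
time_s: 10.95
tool_pos: [567.1, -212.8, 254.8]
orientation: [0.001, 0.772, 0.636, 0.001]
wrist_force: [-2.9, 1.9, 9.1]
gripper_width: 10.9
grasp_force: 79.0
[0.2135068  0.45895279 0.06895609]
```

```bash
python3 -m pendant '[[0,0,0,0,0,0.05],[0,0,0,0,0,0.05],[0,0,0,0,0,0]]'; python3 -c "
from h import *
print(read_state()['torque'])"
python3 - <<'E'
from h import *
s=grab('scene'); e=grab('side')
def cr(d,p,h=50):
    u,v=map(int,proj(d,p)); return cv2.resize(np.clip(255*(d['frame'][v-h:v+h,u-h:u+h,::-1]/255.)**.6,0,255).astype('uint8'),(400,400),interpolation=cv2.INTER_CUBIC)
q=[575,-250,70]
cv2.imwrite('pics/turned.png',np.hstack([cr(s,q),cr(e,q)]))
E
```

```text
time_s: 11.25
tool_pos: [567.1, -212.7, 254.8]
orientation: [0.001, 0.787, 0.616, 0.0]
wrist_force: [-2.8, 0.7, 8.7]
gripper_width: 10.9
grasp_force: 81.5
[0.11026565 0.63248127 1.24140622]
```

View pics/turned.png

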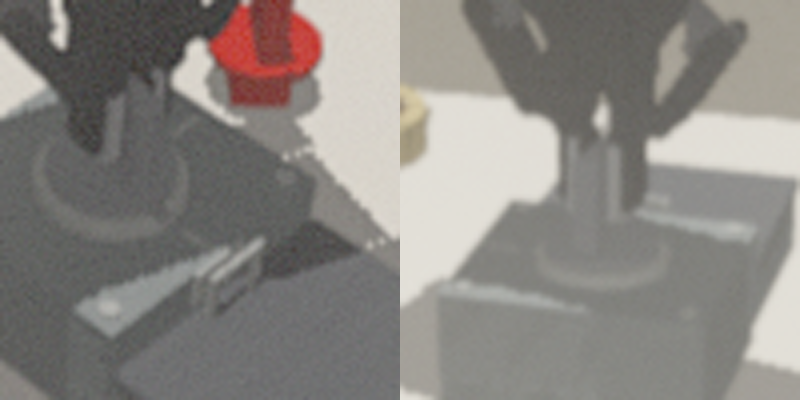

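The torque jumped to 1.24 N m and the staple window at (235,275) now looks empty, so this looks like the stop. I'll nudge it a little more to confirm.

```bash
python3 -m pendant '[[0,0,0,0,0,0.05],[0,0,0,0,0,0]]' ; python3 -c "
from h import *
print(read_state()['torque'])"
```

```text
time_s: 11.55
tool_pos: [567.1, -212.7, 254.9]
orientation: [0.001, 0.795, 0.606, 0.0]
wrist_force: [-3.0, 0.3, 10.0]
gripper_width: 11.0
grasp_force: 88.9
[0.00341922 0.60408151 1.74261229]
```

```bash
python3 -m pendant '[[0,0,0,0,0,-0.05],[0,0,0,0,0,-0.05],[0,0,0,0,0,0]]'; python3 -m pendant '[[0,0,0,0,0,0],[0,0,0,0,0,0],[0,0,0,0,0,0],[0,0,0,0,0,0],[0,0,0,0,0,0]]' 0.2; python3 -m pendant '[[0,0,-0.05,0,0,0],[0,0,-0.2,0,0,0],[0,0,-0.3,0,0,0],[0,0,-0.3,0,0,0],[0,0,-0.3,0,0,0],[0.3,0,-0.1,0,0,0],[0.3,0,0,0,0,0],[0.3,0,0,0,0,0],[0,0,0,0,0,0],[0,0,0,0,0,0],[0,0,0,0,0,0]]'
python3 - <<'E'
from h import *
import pickle
s=grab('scene'); e=grab('side'); pickle.dump((s,e,grab('wrist')),open('end.pkl','wb'))
def cr(d,p,h=50):
    u,v=map(int,proj(d,p)); return cv2.resize(np.clip(255*(d['frame'][v-h:v+h,u-h:u+h,::-1]/255.)**.6,0,255).astype('uint8'),(400,400),interpolation=cv2.INTER_CUBIC)
q=[575,-240,75]
cv2.imwrite('pics/end.png',np.hstack([cr(s,q),cr(e,q)]))
E
```

```text
time_s: 11.85
tool_pos: [567.1, -212.8, 254.8]
orientation: [0.001, 0.779, 0.627, 0.0]
wrist_force: [-2.0, 0.5, 9.4]
gripper_width: 10.8
grasp_force: 79.1
time_s: 12.35
tool_pos: [567.0, -212.8, 253.1]
orientation: [-0.0, 0.78, 0.626, -0.0]
wrist_force: [0.8, -0.3, -0.2]
gripper_width: 51.3
grasp_force: 0.0
time_s: 13.45
tool_pos: [586.3, -125.5, 378.4]
orientation: [0.0, 0.78, 0.626, -0.0]
wrist_force: [-0.2, -0.4, 0.1]
gripper_width: 51.1
grasp_force: 0.0
```

View pics/end.png

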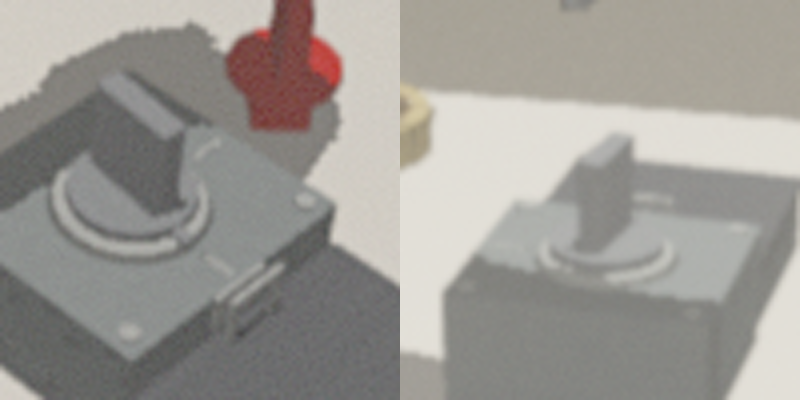

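The plug stands with its flange down on the lock. Its pointer, at (180,235), is by the -y mark, and the staple is clear of the bolt.

```bash
python3 -c "
from workcell import close_job
print(close_job())"
```

```text
the job is handed in; nothing more can be done
None
```

The job is handed in: the grey plug sits fully home in the lock, turned clockwise to the stop, and the pictures show the bolt clear of the staple; the arm is withdrawn, it took about 14 s, and it kept clear of the rook and eraser.

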